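# Sort turned kendama parts into the oiling trays

## Task

Sort the four loose maple parts for oiling: stand both slim kens upright on the floor of the long narrow tray, and both stubby cross-cups upright on the floor of the broader tray with the brass strip, each cross-cup turned so that its dowel points squarely towards the side with the brass strip. Leave every other thing on the counter where it is.

Things in the scene. Friction and masses are not known exactly. Their poses are not given: they have to be found in the camera images.
- ken_a_mid (a point): Maple ken (handle), 120 mm tall, 45 g, standing on its 38 mm wide round foot: straight stem 22 mm in diameter from 34 to 98 mm above its underside, then a taper to a 12 mm tip. Grip it about 88 mm above its underside so that its tip clears the gripper's body. Point: on its axis, half-way up (60 mm); z up along its axis; round, yaw has no meaning.
- ken_b_mid (a point): The second ken, the same in every way as the first (ken_a_mid): 120 mm tall, stem 22 mm in diameter. Point: on its axis, half-way up (60 mm above its underside).
- cup_a_mid (a point): Maple cross-cup, a spool 64 mm tall, 40 g, upright: lower rim 40 mm in diameter, waist 25 mm, upper rim 36 mm (straight from 46 to 64 mm above the underside: grip here, across the dowel's line), dished top. A 12 mm thick dowel sticks out level from the waist along its own -x, 31 mm up, its end 40 mm from the axis. Point: on the axis, half-way up (32 mm); z up.
- cup_b_mid (a point): The second cross-cup, the same in every way as the first (cup_a_mid): 64 mm tall, upper rim 36 mm, dowel along its own -x. Point: on its axis, half-way up (32 mm above its underside).
- cup_a_aim (a point): Imaginary point of cross-cup a: 85 mm out from its centre in the direction in which its dowel points (the cup's own -x). Only shows the dowel's direction.
- cup_b_aim (a point): Imaginary point of cross-cup b: 85 mm out from its centre in the direction in which its dowel points (the cup's own -x). Only shows the dowel's direction.
- ken_tray: Fixed shallow cedar tray for kens, without brass: long and narrow, inside 74 mm along its x and 170 mm along its y; walls 6 mm thick, rim 25 mm above the table, inner floor 6 mm above the table. Origin: centre of its underside, at table height. Turned up to 0.3 rad either way.
- cup_tray: Fixed cedar tray for cross-cups, the broader one: inside 160 mm along its x, 100 mm along its y; walls 6 mm thick, rim 25 mm (27 with the brass) and inner floor 6 mm above the table. A brass strip tops its -x wall, the short side nearest the robot. Origin: centre of its underside. A cup's yaw equals the tray's when its dowel faces the brass squarely. The trays may trade places.
- tama_mid (a point): Bystander, to be left alone: purple tama ball, 60 mm across, standing on a small flat; origin at its centre.
- bead_mid (a point): Bystander, to be left alone: brass bead insert, a ring 22 mm across and 12 mm high, lying flat among the maple parts; origin at its centre.
- whetstone_mid (a point): Bystander, to be left alone: grey stone whetting block 55 x 160 x 26 mm (x, y, z); origin at its centre.
- wax_jar_mid (a point): Bystander, to be left alone: amber glass wax jar with metal lid, 64 mm across, 60 mm high; origin at its centre.
- oil_bottle_mid (a point): Bystander, to be left alone: amber oil bottle, 54 mm across, 140 mm high; origin at its centre.
- brush_mid (a point): Bystander, to be left alone: hand brush lying flat; point at table height under the middle of its length.
- cork_block_mid (a point): Bystander, to be left alone: cork sanding block 45 x 80 x 30 mm; origin at its centre.
Things that resemble listed ones, but are neither listed nor needed, are in the scene too. What is shaped like the part that bears ken_a_mid but green or purple is not meant.

How it is judged:
By the outcome, as a careful person would: the job done as asked, in the order asked, and still so for the second after the job is handed in, with the robot touching nothing.
It also fails if it takes over 70 s, if anything falls off the work surface, if the arm or the gripper's body presses on something with over 40 N, if the wrist force passes 120 N, or if a joint passes its speed limit or range.

## Robot

A 6-joint arm with a two-finger parallel gripper is mounted at the origin on the work surface. World frame = base frame: x ahead of the robot, y to its left, z up, the work surface at z = 0. Lengths are in m, angles in rad, forces in N, time in s.
With the tool pointing down it reaches from about 0.35 to 0.85 m from the base axis. Payload 8.1 kg.
Tool frame: the origin (TCP) lies on the mounting face of the last link; the fingertips stand 186 mm ahead of it and the grasp point (between the pads) lies 167 mm ahead of it (grip_point_offset is the distance from the TCP to the grasp point, in m); z points along the fingers, y is the direction in which the jaws open and shut (so a half turn about z gives the same grasp; the last joint's range is limited). The gripper opens to 93 mm and grips with 3 to 60 N. Pads are 15 mm wide; open, the fingers measure 128 mm over their backs; the gripper's body (75 mm by 188 mm) begins 65 mm behind the grasp point.
Start: joints at [1.127, 0.13, 1.488, -0, 1.523, -0.085], TCP at [0.211, 0.562, 0.405] pointing down, gripper open.
Joint ranges: [-2.96, 2.96], [-0.89, 2.26], [0.02, 2.5], [-1.34, 4.48], [0, 2.73], [-2.66, 2.66]. Speed limits (rad/s): [2.39, 2.39, 2.79, 3.14, 3.14, 3.14].

## Interface

Orientations are given as a rotation vector (axis times angle).
In Python, from plant import read_state, read_camera, close_job, grip_point_offset gives the robot as it stands.
- The arm moves only by the shell command python3 -m creep 'ROWS' [OPENING] [FORCE]. ROWS is JSON, a list of rows, each a list of 2 entries, a list of its own where there are three numbers: the shift along the tool's x, y, z in cm, then the turn, a rotation vector about the tool's x, y, z in degrees. In form: [[[tx, ty, tz], [rx, ry, rz]], ...]. A call has 1 to 12 rows; each row shifts and turns the commanded pose from where the row before left it, along the tool's axes as they then stand; what a row does not reach is not made up. A row lasts 1/12 s, in which the tool goes at most 41.7 mm and 7.16 degrees, less where a joint would pass 70% of its speed; a pose out of reach is approached as far as the arm can. A call is refused whole if a number of a shift passes 4.17 or a number of a turn 7.16, either way. A call with a gripper value outside its range is refused whole. OPENING is the opening in per cent of the stroke, from 0 (shut) to 100 (fully open), set as the call begins (- or left out, the last holds). The fingers move at their own pace and stop on an object; FORCE is the grip in N (left out, the last holds). Time passes only in rows, so rows that do not move let the fingers close. It gives the time, the measured TCP pose, the force and the opening at its end, in the units of the state.
- read_state(): the state, without advancing time (a new reading comes with each control period).
- read_camera(name): name is "scene" or "top"; returns a dict with "img" (420x560x3 uint8, red, green, blue), "K" (3x3 intrinsics, pixels), "k1" (the pictures are not rectified: a ray, as slopes to the right and down, at radius r is drawn at 1 + k1 r^2 times it, then the intrinsics apply), "T" (4x4, takes a point from camera to world coordinates). Camera axes: x right, y down, z forward; pixel columns grow to the right and rows downward; lengths in m; the calibration is good to about 2 mm. A picture is of the moment at which its call begins. There is no depth.
- close_job(): hands the job in, once; it reports no verdict.
The state is a dict: "t": time; "q": joint angles; "dq": joint speeds; "joint_torque": joint torques, N m; "tool_pos": TCP position; "orientation": TCP orientation; "force": force on the tool from outside, world axes, zero at the start; "wrist_torque": the same for the moment, N m; "opening": finger opening in m.
Only numpy, scipy, OpenCV 4.12 (cv2) and the standard library are available. Lean on these libraries where they do the work, as an engineer would, in place of code of your own. Each camera call takes 0.05 s, during which the arm holds its last target.

## Working session

There is one attempt and no reset: what is moved stays moved. The work goes in short steps, Python scripts to look and compute and a shell command to move; the robot and the scene stay as the last step left them, time stands still between calls to the robot, and variables do not carry over. Pictures are saved under pics/ and viewed, and the job is handed in when it is done.

```bash
ls; mkdir -p pics; python3 - <<'E'
from plant import *
import cv2
s=read_state(); print(s); 
try: print(grip_point_offset)
except Exception as e: print(e)
for n in("scene","top"):
    c=read_camera(n); cv2.imwrite(f"pics/{n}0.png",c["img"][:,:,::-1]); print(n,c["K"],c["k1"],c["T"])
E
```

```text
pics
{'t': 0.0, 'q': array([ 1.12655754e+00,  1.31148989e-01,  1.48926473e+00,  1.91687200e-05,
        1.52296587e+00, -8.53724062e-02]), 'dq': array([-6.03523998e-04, -2.21936364e-05, -8.40786653e-04,  2.41330431e-04,
       -8.68313360e-04,  3.97261462e-04]), 'joint_torque': array([-7.06784067e-04, -5.59851944e+01, -4.91751087e+01,  7.62934657e-02,
        3.60447506e-02, -2.33657829e-04]), 'tool_pos': array([0.21059303, 0.56159283, 0.40370239]), 'orientation': array([-5.60600460e-01, -3.09067466e+00,  2.70078050e-03]), 'force': array([-0.0480584 ,  0.08447541, -0.9306687 ]), 'wrist_torque': array([ 0.01835743,  0.02532345, -0.03440368]), 'opening': 0.09343964914117821}
0.1673
scene [[386.269598     0.         278.78361513]
 [  0.         386.269598   208.88115403]
 [  0.           0.           1.        ]] -0.030973716058762053 [[-0.48230869  0.65881998 -0.57735133  1.116521  ]
 [ 0.87599855  0.36439268 -0.31598183  0.32715085]
 [ 0.00220745 -0.65815971 -0.7528751   0.81426967]
 [ 0.          0.          0.          1.        ]]
top [[476.31139666   0.         278.08965902]
 [  0.         476.31139666 213.63460254]
 [  0.           0.           1.        ]] 0.006113251813395482 [[ 0.00335138 -0.99807938  0.06185718  0.48291292]
 [-0.99980554 -0.00214223  0.01960334  0.01783654]
 [-0.01943317 -0.06191085 -0.99789248  1.55758016]
 [ 0.          0.          0.          1.        ]]
```

View pics/scene0.png

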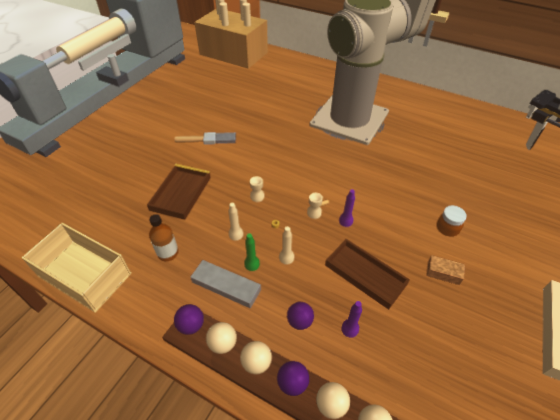

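View pics/top0.png

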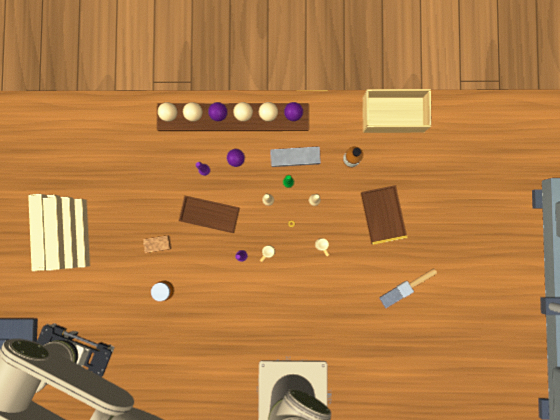

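The scene view shows the maple kens at about (235,222) and (287,245), and the cross-cups at (257,189) and (316,206). The cup tray with its brass strip is at (180,190) and the ken tray at (367,272).

In the top view:

| Item | Pixel (top) |
|---|---|
| Kens | (268,199), (314,200) |
| Cups | (267,252), (322,245) |
| Green ken (lookalike) | (288,181) |
| Purple kens (lookalikes) | (241,255), (203,168) |
| Ken tray | (209,214) |
| Cup tray | (383,215), brass at (390,239) |
| Bead | (291,224) |

I'll check these in close crops.

```bash
cat > h.py <<'E'
import numpy as np, cv2
from plant import *
def cam(n): return read_camera(n)
def pix2w(c,uv,z):
    D=np.array([c["k1"],0,0,0,0.])
    p=cv2.undistortPoints(np.array([[uv]],float),c["K"],D)[0,0]
    # model: distorted = r(1+k1 r^2): same as cv2
    T=c["T"]; d=T[:3,:3]@np.array([p[0],p[1],1]); o=T[:3,3]
    return o+d*(z-o[2])/d[2]
def w2pix(c,P):
    P=np.atleast_2d(P); T=c["T"]; Pc=(P-T[:3,3])@T[:3,:3]
    uv,_=cv2.projectPoints(Pc[:,None],np.zeros(3),np.zeros(3),c["K"],np.array([c["k1"],0,0,0,0.]))
    return uv[:,0]
def crop(c,x0,y0,w,h,name,f=4):
    im=cv2.resize(c["img"][y0:y0+h,x0:x0+w,::-1],None,fx=f,fy=f,interpolation=cv2.INTER_CUBIC)
    cv2.imwrite("pics/"+name,im)
E
python3 - <<'E'
from h import *
c=cam("top"); crop(c,170,150,200,130,"t1.png"); crop(c,345,170,80,85,"t2.png",7)
c=cam("scene"); crop(c,210,160,160,130,"s1.png",5); crop(c,140,155,80,70,"s2.png",7)
E
```

```text
(no output)
```

View pics/t1.png

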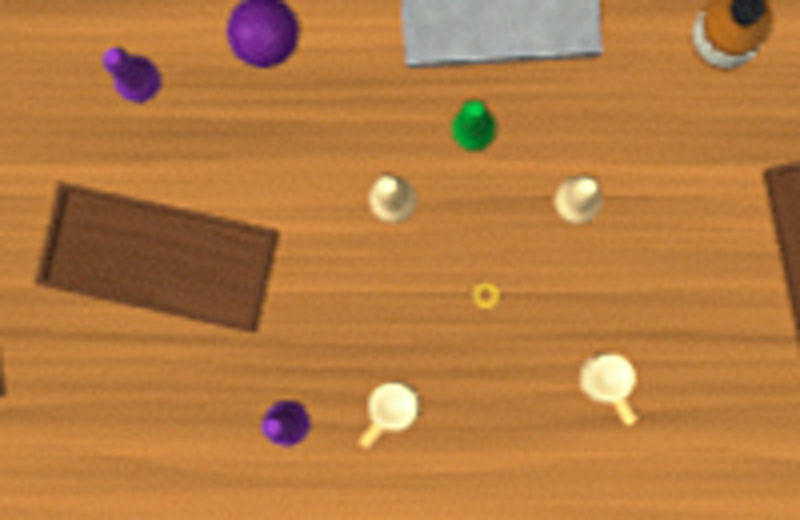

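View pics/t2.png

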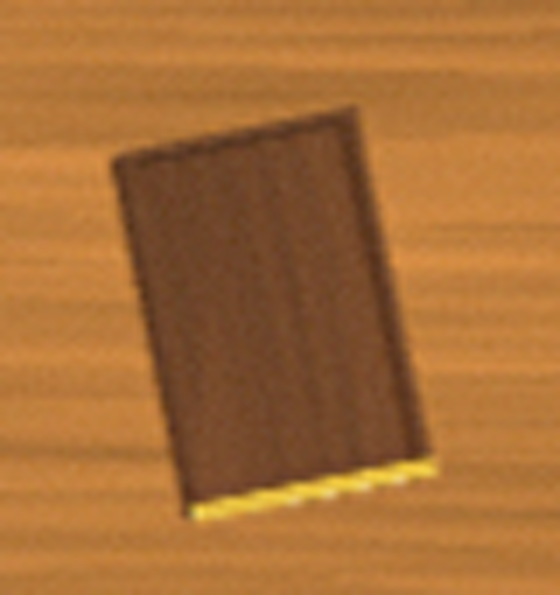

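View pics/s1.png

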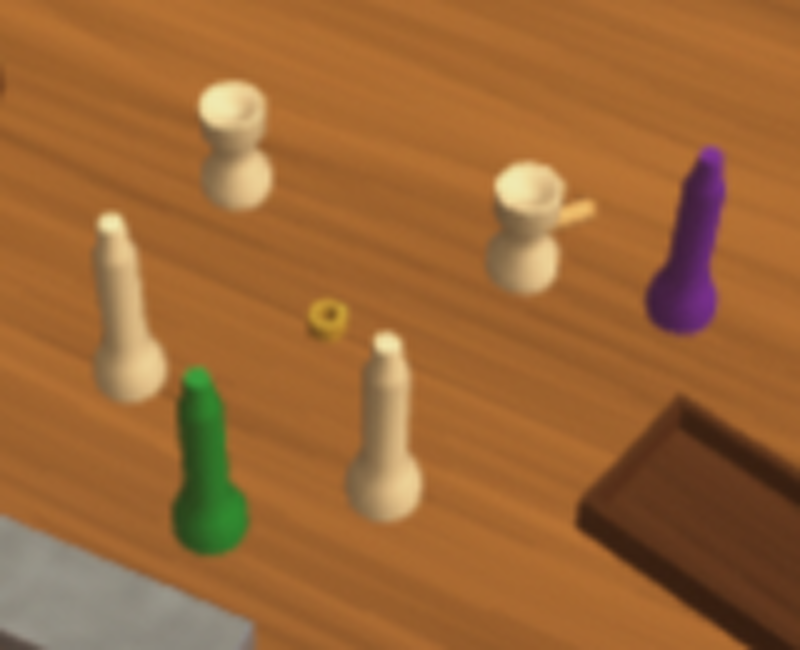

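In the close crops the two pale maple kens are clearly distinct from the green and purple lookalikes, and both cups have visible dowels. Next I'll fit silhouettes in both cameras.

```bash
cat > fit.py <<'E'
from h import *
from scipy.optimize import minimize
KEN=[(0,15),(4,18),(12,19),(22,17),(30,12.5),(34,11),(98,11),(120,6)]
CUP=[(0,20),(14,20),(24,14),(31,12.5),(38,14),(46,18),(64,18)]
S=8
def fill(m,pts,off):
    h=cv2.convexHull(((pts-off+0.5)*S-0.5).astype(np.float32)).round().astype(np.int32); cv2.fillConvexPoly(m,h,1)
def disc(x,y,z,r):
    a=np.linspace(0,2*np.pi,40); return np.c_[x+r*np.cos(a),y+r*np.sin(a),0*a+z]
def rev(prof,dowel,p,z0):
    out=[]
    for (h1,r1),(h2,r2) in zip(prof,prof[1:]):
        out.append(np.r_[disc(p[0],p[1],z0+h1/1e3,r1/1e3),disc(p[0],p[1],z0+h2/1e3,r2/1e3)])
    if dowel:
        d=-np.array([np.cos(p[2]),np.sin(p[2]),0]); n=np.array([-d[1],d[0],0]); k=np.array([0,0,1.])
        a=np.linspace(0,2*np.pi,16)
        ring=.006*(np.cos(a)[:,None]*n+np.sin(a)[:,None]*k)
        o=np.array([p[0],p[1],z0+.031])
        out.append(np.r_[o+ring,o+.04*d+ring])
    return out
def box(a,b,h,p):
    c,s=np.cos(p[2]),np.sin(p[2]); R=np.array([[c,-s],[s,c]])
    v=np.array([[i*a/2,j*b/2] for i in(-1,1) for j in(-1,1)])@R.T+p[:2]
    return [np.array([[*q,z] for q in v for z in(0,h)])]
def render(c,hulls,off,shape):
    m=np.zeros((shape[0]*S,shape[1]*S),np.uint8)
    for h in hulls: fill(m,w2pix(c,h),off)
    return cv2.resize(m.astype(np.float32),(shape[1],shape[0]),interpolation=cv2.INTER_AREA)
def maple(im):
    h=cv2.cvtColor(im,cv2.COLOR_RGB2HSV).astype(float)
    f=im.astype(float)
    r=f[...,2]/(f[...,0]+1)       # blue/red: counter low, maple high
    return np.clip((r-.42)/.18,0,1)*(f[...,0]>70)*(f[...,0]>f[...,2]*1.05)
def dark(im):
    f=im.astype(float); return np.clip((150-f[...,0])/50,0,1)*(f[...,0]>f[...,2]*1.1)
def brass_or_dark(im):
    f=im.astype(float); b=((f[...,1]/(f[...,0]+1)>.72)&(f[...,2]<.55*f[...,0])).astype(float)
    return np.maximum(dark(im),b)
def fit(cams,gen,p0,seg,pad=6,step=(.006,.006,.15),verbose=True):
    p0=np.array(p0,float); data=[]
    for c in cams:
        uv=np.vstack([w2pix(c,h) for h in gen(p0)])
        lo=np.maximum(np.floor(uv.min(0)).astype(int)-pad,0); hi=np.ceil(uv.max(0)).astype(int)+pad
        sub=c["img"][lo[1]:hi[1],lo[0]:hi[0]]; data.append((c,lo,seg(sub),sub.shape[:2]))
    def cost(p,cs=None):
        e=[]
        for c,lo,m,sh in data:
            r=render(c,gen(p),lo,sh); e.append(((r-m)**2).sum()/r.sum())
        return e if cs else sum(e)
    best=None
    n=len(p0)
    for _ in range(3):
        st=p0 if best is None else best.x
        sim=np.vstack([st]+[st+np.eye(n)[i]*step[i] for i in range(n)])
        best=minimize(cost,st,method="Nelder-Mead",options=dict(initial_simplex=sim,xatol=1e-4,fatol=1e-5))
        step=[-s*.6 for s in step]
    if verbose: print(np.round(best.x,4),"cost",np.round(cost(best.x,1),3))
    return best.x
E
python3 - <<'E'
from fit import *
ct=cam("top"); cs=cam("scene")
def g(uv,z): return pix2w(ct,uv,z)[:2]
for nm,uv in(("kenL",(314,200)),("kenR",(268,199))):
    p=g(uv,.06); print(nm)
    for cc in([ct,cs],[ct],[cs]): fit(cc,lambda q:rev(KEN,0,q,0),p,maple)
for nm,uv,du in(("cupL",(322,244),(328,255)),("cupR",(268,251),(261,261))):
    p=g(uv,.064); d=g(du,.031)-g(uv,.064); yaw=np.arctan2(-d[1],-d[0]); print(nm,p,yaw)
    for cc in([ct,cs],[ct],[cs]): fit(cc,lambda q:rev(CUP,1,q,0),[*p,yaw],maple)
print("trays")
for cc in([ct,cs],[ct],[cs]): fit(cc,lambda q:box(.086,.182,.025,q),[*g((209,214),.02),.2 if 0 else -.2],dark)
for cc in([ct,cs],[ct],[cs]): fit(cc,lambda q:box(.172,.112,.025,q),[*g((383.5,214.5),.02),.2],brass_or_dark)
for n,uv,z in(("bead",(291,224),.006),("green tip",(288,176),.12),("purple tip",(237,256),.12),("stone",(295,157),.026),("bottle",(356,152),.14),("tama",(235,158),.03),("brush",(410,288),.01),("cork",(156,244),.03),("jar",(160,291),.06)): print(n,g(uv,z))
E
```

```text
kenL
[ 0.6257 -0.0693] cost [0.03  0.117]
[ 0.6249 -0.0688] cost [0.017]
[ 0.6272 -0.0694] cost [0.105]
kenR
[0.6259 0.082 ] cost [0.027 0.11 ]
[0.6251 0.0826] cost [0.017]
[0.6277 0.082 ] cost [0.094]
cupL [ 0.4807436  -0.09034878] 0.5490829693819756
[ 0.4807 -0.0921  0.4726] cost [0.081 0.091]
[ 0.4809 -0.0917  0.4421] cost [0.08]
[ 0.4793 -0.0934  0.5357] cost [0.081]
cupR [0.4583153  0.07835419] -0.6276993513334919
[ 0.4577  0.079  -0.6139] cost [0.109 0.169]
[ 0.4577  0.08   -0.6648] cost [0.097]
[0.4566 0.0777 0.2099] cost [0.088]
trays
[ 0.5773  0.2727 -0.2142] cost [0.091 0.011]
[ 0.5766  0.2726 -0.2165] cost [0.09]
[ 0.5772  0.2724 -0.2176] cost [0.011]
[ 0.5764 -0.293   0.2026] cost [0.098 0.078]
[ 0.5757 -0.2915  0.199 ] cost [0.093]
[ 0.5772 -0.294   0.2083] cost [0.074]
bead [0.54534473 0.00613079]
green tip [0.68664555 0.01634753]
purple tip [0.44388158 0.16946195]
stone [ 0.76202632 -0.0063209 ]
bottle [ 0.75630801 -0.18717096]
tama [0.75805406 0.18820244]
brush [ 0.34090632 -0.37549816]
cork [0.47892397 0.44021185]
jar [0.33212822 0.41644342]
```

Both cameras agree with each other, to about 2 mm for the kens and 1–3 mm for the cups and trays. Candidates in the top view:

- **Kens:** maple at (268,199) and (314,200). Lookalikes are green (288,181) and purple (241,255) and (203,168).
- **Cups:** only (267,252) and (322,245).

I choose the pale maple kens, which the crop confirmed. I'll move the ken at y=0.082 first, into the far slot.

```bash
cat > d.py <<'E'
import sys, numpy as np
from scipy.spatial.transform import Rotation as R
from plant import *
# usage: d.py x y z jawangle|-   (grasp point target, world)
s=read_state(); Rm=R.from_rotvec(s["orientation"]).as_matrix(); g=s["tool_pos"]+Rm[:,2]*grip_point_offset
ja=np.arctan2(Rm[1,1],Rm[0,1])
print("t",round(s["t"],2),"grip",g.round(4),"jaw",round(ja,4),"tilt",(Rm[:2,2]*57.3).round(2),"F",s["force"].round(1),"op",round(s["opening"],4),"q6",round(s["q"][5],2))
if len(sys.argv)>3:
    t=np.array(list(map(float,sys.argv[1:4])))
    tj=ja if sys.argv[4]=="-" else float(sys.argv[4])
    d=(tj-ja+np.pi/2)%np.pi-np.pi/2; f=ja+d
    if len(sys.argv)>5: d=(tj-ja+np.pi)%(2*np.pi)-np.pi; f=ja+d
    y=np.array([np.cos(f),np.sin(f),0]); z=np.array([0,0,-1.]); x=np.cross(y,z)
    Rt=np.c_[x,y,z]; rv=R.from_matrix(Rm.T@Rt).as_rotvec(degrees=True)
    print("turn deg",rv.round(2)," then shift cm",(Rt.T@(t-g)*100).round(2)," (now-axes)",(Rm.T@(t-g)*100).round(2))
E
python3 d.py 0.626 0.082 0.17 -0.215
```

```text
t 0.3 grip [0.2106 0.5616 0.2371] jaw 1.212 tilt [-0.01 -0.03] F [-0.2  0.1  0.2] op 0.093 q6 -0.09
turn deg [-3.000e-02  3.000e-02  8.176e+01]  then shift cm [-38.    50.82   6.71]  (now-axes) [-55.74 -30.32   6.73]
```

```bash
python3 -m creep '[[[0,0,0],[0,0,6.8]],[[0,0,0],[0,0,6.8]],[[0,0,0],[0,0,6.8]],[[0,0,0],[0,0,6.8]],[[0,0,0],[0,0,6.8]],[[0,0,0],[0,0,6.8]],[[0,0,0],[0,0,6.8]],[[0,0,0],[0,0,6.8]],[[0,0,0],[0,0,6.8]],[[0,0,0],[0,0,6.8]],[[0,0,0],[0,0,6.8]],[[0,0,0],[0,0,6.8]]]' 55 20; python3 d.py 0.626 0.082 0.17 -0.215
```

```text
t: 1.3
tool_pos: [0.2107, 0.5618, 0.4046]
orientation: [2.45, 1.966, -0.0]
force: [-0.0, -0.0, 0.3]
opening: 0.0508
t 1.3 grip [0.2107 0.5618 0.2373] jaw -0.2181 tilt [-0.   -0.01] F [-0.  -0.   0.3] op 0.0508 q6 1.34
turn deg [-0.    0.01 -0.18]  then shift cm [-38.01  50.81   6.73]  (now-axes) [-37.85  50.93   6.74]
```

```bash
python3 -m creep '[[[-2.1,2.8,0],[0,0,0]],[[-2.1,2.8,0],[0,0,0]],[[-2.1,2.8,0],[0,0,0]],[[-2.1,2.8,0],[0,0,0]],[[-2.1,2.8,0],[0,0,0]],[[-2.1,2.8,0],[0,0,0]],[[-2.1,2.8,0],[0,0,0]],[[-2.1,2.8,0],[0,0,0]],[[-2.1,2.8,0],[0,0,0]],[[-2.1,2.8,0],[0,0,0]],[[-2.1,2.8,0],[0,0,0]],[[-2.1,2.8,0],[0,0,0]]]' 
python3 d.py 0.626 0.082 0.17 -0.215
```

```text
t: 2.3
tool_pos: [0.4869, 0.2432, 0.4049]
orientation: [2.444, 1.974, 0.001]
force: [0.4, 0.3, -0.1]
opening: 0.0512
t 2.3 grip [0.487  0.2432 0.2376] jaw -0.2122 tilt [0.02 0.01] F [ 0.4  0.3 -0.1] op 0.0512 q6 0.58
turn deg [ 0.02 -0.01  0.16]  then shift cm [-12.78  17.02   6.76]  (now-axes) [-12.83  16.99   6.76]
```

```bash
python3 -m creep '[[[-2.1,2.8,0],[0,0,0]],[[-2.1,2.8,0],[0,0,0]],[[-2.1,2.8,0],[0,0,0]],[[-2.1,2.8,1],[0,0,0]],[[-2.1,2.8,1.5],[0,0,0]],[[-2.1,2.8,2],[0,0,0]],[[0,0,2],[0,0,0]],[[0,0,0],[0,0,0]],[[0,0,0],[0,0,0]]]' 
python3 d.py 0.626 0.082 0.089 -0.215
python3 - <<'E'
from h import *
crop(cam("top"),200,150,160,120,"t3.png",5); crop(cam("scene"),200,120,200,160,"s3.png",4)
E
```

```text
t: 3.05
tool_pos: [0.6231, 0.0859, 0.3381]
orientation: [-2.443, -1.971, 0.005]
force: [0.1, 0.5, 0.8]
opening: 0.0509
t 3.05 grip [0.6225 0.086  0.1708] jaw -0.213 tilt [-0.23  0.01] F [0.1 0.5 0.8] op 0.0509 q6 0.27
turn deg [-0.23  0.04  0.12]  then shift cm [-0.31  0.43  8.18]  (now-axes) [-0.31  0.46  8.18]
```

View pics/s3.png

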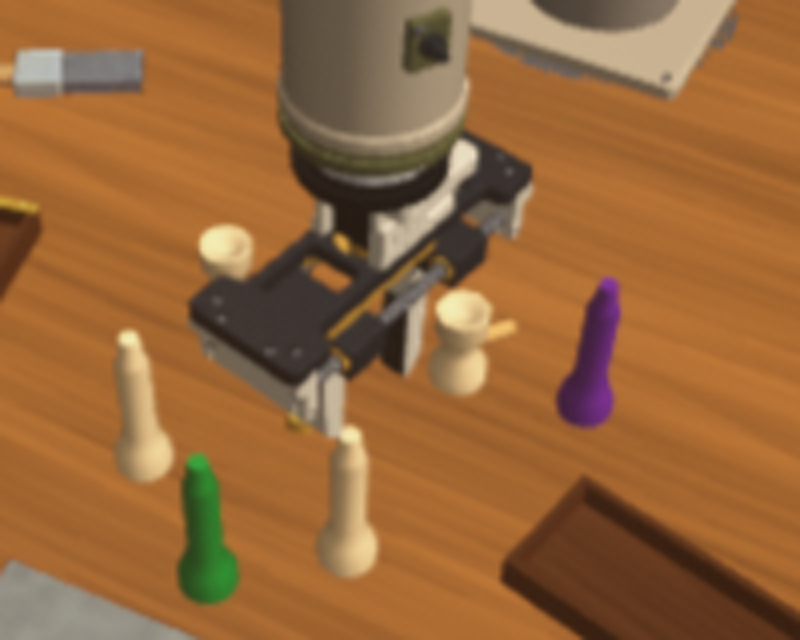

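The gripper hovers above the right-hand maple ken (crop (348,440)), and the left-front finger is about in line with it. I'll correct the 5 mm offset and descend.

```bash
python3 -m creep '[[[-0.31,0.45,0.2],[-0.2,0,0.1]],[[0,0,0.5],[0,0,0]],[[0,0,1.5],[0,0,0]],[[0,0,1.5],[0,0,0]],[[0,0,1.5],[0,0,0]],[[0,0,1.5],[0,0,0]],[[0,0,1],[0,0,0]],[[0,0,0.5],[0,0,0]],[[0,0,0],[0,0,0]],[[0,0,0],[0,0,0]]]' 
python3 d.py 0.626 0.082 0.089 -0.215
```

```text
t: 3.98
tool_pos: [0.6279, 0.0823, 0.2583]
orientation: [2.443, 1.97, 0.004]
force: [0.1, 0.4, -0.4]
opening: 0.051
t 3.98 grip [0.6286 0.0822 0.091 ] jaw -0.2137 tilt [ 0.23 -0.04] F [ 0.1  0.4 -0.4] op 0.051 q6 0.26
turn deg [ 0.23 -0.01  0.07]  then shift cm [-0.07 -0.25  0.2 ]  (now-axes) [-0.07 -0.25  0.2 ]
```

```bash
python3 -m creep '[[[0,-0.2,0.2],[0,0,0]],[[0,0,0],[0,0,0]],[[0,0,0],[0,0,0]]]' 
python3 -m creep '[[[0,0,0],[0,0,0]],[[0,0,0],[0,0,0]],[[0,0,0],[0,0,0]],[[0,0,0],[0,0,0]],[[0,0,0],[0,0,0]],[[0,0,0],[0,0,0]]]' 5 20
python3 d.py 0.5855 0.3118 0.15 -0.215
```

```text
t: 4.23
tool_pos: [0.626, 0.0826, 0.2565]
orientation: [2.443, 1.97, 0.005]
force: [0.5, -0.4, 0.2]
opening: 0.051
t: 4.73
tool_pos: [0.6259, 0.0825, 0.2558]
orientation: [2.444, 1.97, 0.003]
force: [0.1, 0.9, 0.0]
opening: 0.0214
t 4.73 grip [0.6265 0.0824 0.0885] jaw -0.214 tilt [ 0.2  -0.04] F [0.1 0.9 0. ] op 0.0214 q6 0.26
turn deg [0.2  0.   0.06]  then shift cm [21.54 -8.9  -6.15]  (now-axes) [21.55 -8.85 -6.19]
```

```bash
python3 -m creep '[[[0,0,-1],[0,0,0]],[[0,0,-2],[0,0,0]],[[0,0,-2],[0,0,0]],[[1,-0.4,-1],[0,0,0]],[[2.5,-1.05,0],[0,0,0]],[[3,-1.25,0],[0,0,0]],[[3,-1.25,0],[0,0,0]],[[3,-1.25,0],[0,0,0]],[[3,-1.25,0],[0,0,0]],[[3,-1.25,0],[0,0,0]],[[2,-0.8,0],[0,0,0]],[[1,-0.4,0],[0,0,0]]]' 
python3 -m creep '[[[0,0,0],[0,0,0]],[[0,0,0],[0,0,0]]]'
python3 d.py 0.5855 0.3118 0.15 -0.215
python3 - <<'E'
from h import *
crop(cam("scene"),280,170,180,140,"s4.png",4)
E
```

```text
t: 5.73
tool_pos: [0.5829, 0.3152, 0.3157]
orientation: [2.442, 1.974, 0.004]
force: [0.4, -0.1, -0.9]
opening: 0.0213
t: 5.9
tool_pos: [0.5841, 0.3117, 0.3154]
orientation: [2.442, 1.971, 0.003]
force: [0.1, -0.5, -0.9]
opening: 0.0218
t 5.9 grip [0.5847 0.3115 0.1481] jaw -0.2128 tilt [ 0.19 -0.07] F [ 0.1 -0.5 -0.9] op 0.0218 q6 0.63
turn deg [0.21 0.03 0.13]  then shift cm [ 0.05  0.07 -0.19]  (now-axes) [ 0.05  0.07 -0.19]
```

View pics/s4.png

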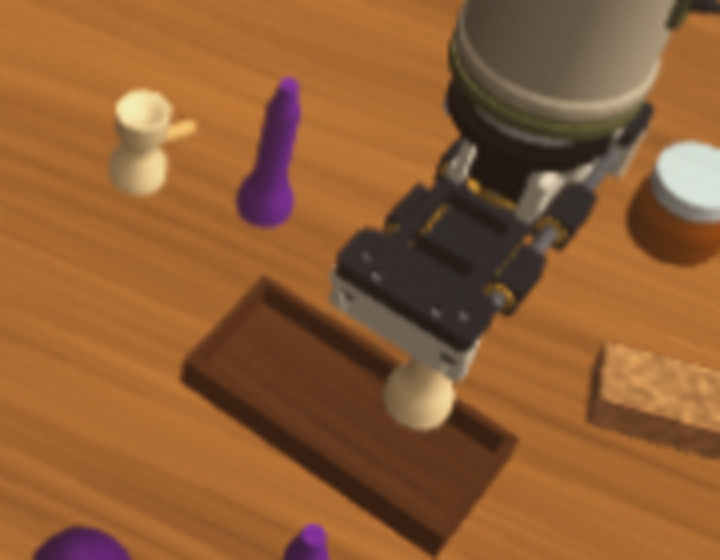

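The ken is held over the far half of the ken tray, with its foot at about crop (420,400). I'll lower it to the tray floor.

```bash
python3 -m creep '[[[0,0.05,0.5],[0.2,0,0]],[[0,0,1],[0,0,0]],[[0,0,1.2],[0,0,0]],[[0,0,1],[0,0,0]],[[0,0,0.8],[0,0,0]],[[0,0,0.4],[0,0,0]],[[0,0,0.25],[0,0,0]],[[0,0,0],[0,0,0]],[[0,0,0],[0,0,0]]]'
python3 d.py 0.5855 0.3118 0.0945 -0.215
```

```text
t: 6.7
tool_pos: [0.5849, 0.3116, 0.2642]
orientation: [2.446, 1.972, 0.001]
force: [0.6, 0.5, -0.2]
opening: 0.0212
t 6.7 grip [0.585  0.3116 0.0969] jaw -0.2138 tilt [0.02 0.01] F [ 0.6  0.5 -0.2] op 0.0212 q6 0.63
turn deg [ 0.02 -0.01  0.07]  then shift cm [0.03 0.05 0.24]  (now-axes) [0.03 0.05 0.24]
```

```bash
python3 -m creep '[[[0,0,0.1],[0,0,0]],[[0,0,0.1],[0,0,0]],[[0,0,0.05],[0,0,0]],[[0,0,0],[0,0,0]],[[0,0,0],[0,0,0]]]'
python3 d.py 0.5855 0.3118 0.0945 -0.215
```

```text
t: 7.12
tool_pos: [0.5849, 0.3115, 0.2617]
orientation: [2.446, 1.972, 0.001]
force: [0.8, -0.0, 1.0]
opening: 0.0215
t 7.12 grip [0.585  0.3116 0.0944] jaw -0.2139 tilt [0.03 0.01] F [ 0.8 -0.   1. ] op 0.0215 q6 0.63
turn deg [ 0.02 -0.02  0.06]  then shift cm [ 0.03  0.05 -0.01]  (now-axes) [ 0.03  0.05 -0.01]
```

```bash
python3 -m creep '[[[0,0,0],[0,0,0]],[[0,0,0],[0,0,0]],[[0,0,0],[0,0,0]],[[0,0,0],[0,0,0]],[[0,0,0],[0,0,0]],[[0,0,-0.3],[0,0,0]],[[0,0,-1.5],[0,0,0]],[[0,0,-2],[0,0,0]],[[0,0,-2],[0,0,0]],[[0,0,-2],[0,0,0]],[[0,0,-1],[0,0,0]],[[0,0,-0.5],[0,0,0]]]' 55
python3 d.py 0.6257 -0.0693 0.18 -0.215
python3 - <<'E'
from fit import *
ct=cam("top"); cs=cam("scene"); crop(cs,280,170,180,140,"s5.png",4)
fit([cs],lambda q:rev(KEN,0,q,.006),[.585,.3116],maple)
E
```

```text
t: 8.12
tool_pos: [0.5854, 0.3117, 0.3581]
orientation: [2.445, 1.971, 0.007]
force: [0.3, -0.3, 0.9]
opening: 0.0514
t 8.12 grip [0.5861 0.312  0.1908] jaw -0.214 tilt [0.25 0.11] F [ 0.3 -0.3  0.9] op 0.0514 q6 0.63
turn deg [ 0.22 -0.16  0.06]  then shift cm [-36.41  12.     1.08]  (now-axes) [-36.43  11.96   1.03]
[0.5863 0.3106] cost [0.313]
```

View pics/s5.png

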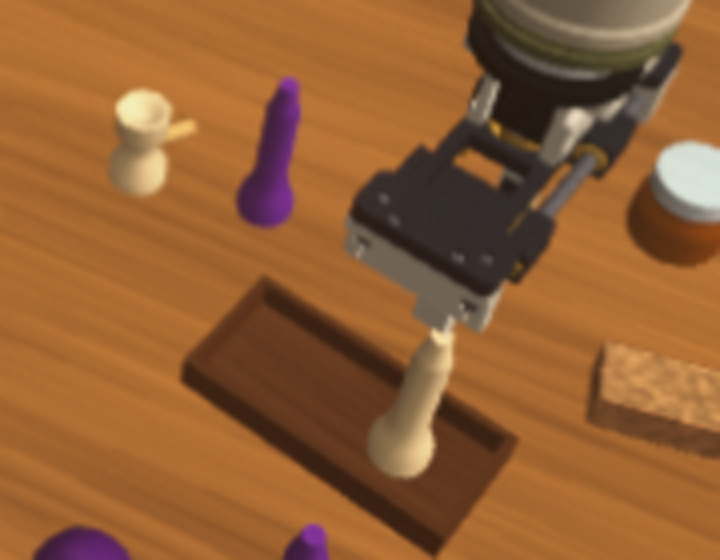

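The first ken stands upright in the tray, foot at about crop (402,450). Next is the second ken.

```bash
python3 -m creep '[[[-2,0.65,0],[0.2,-0.1,0]],[[-3,1,0],[0,0,0]],[[-3.4,1.12,0],[0,0,0]],[[-3.4,1.12,0],[0,0,0]],[[-3.4,1.12,0],[0,0,0]],[[-3.4,1.12,0],[0,0,0]],[[-3.4,1.12,0],[0,0,0]],[[-3.4,1.12,0],[0,0,0]],[[-3.4,1.12,0],[0,0,0]],[[-3.4,1.12,0],[0,0,0]],[[-2.7,0.9,0],[0,0,0]],[[-1.5,0.5,0],[0,0,0]]]'
python3 -m creep '[[[0,0,1],[0,0,0]],[[0,0,1],[0,0,0]],[[0,0,0],[0,0,0]]]'
python3 d.py 0.6257 -0.0693 0.0885 -0.215
```

```text
t: 9.22
tool_pos: [0.6244, -0.073, 0.3528]
orientation: [-2.446, -1.967, 0.009]
force: [0.3, 0.4, 0.7]
opening: 0.0511
t: 9.47
tool_pos: [0.6237, -0.0684, 0.3304]
orientation: [-2.44, -1.968, 0.011]
force: [0.5, 0.4, 0.1]
opening: 0.0512
t 9.47 grip [ 0.6221 -0.0683  0.1631] jaw -0.2134 tilt [-0.54  0.04] F [0.5 0.4 0.1] op 0.0512 q6 0.02
turn deg [-0.54  0.07  0.09]  then shift cm [-0.02  0.37  7.46]  (now-axes) [-0.01  0.44  7.46]
```

```bash
python3 -m creep '[[[0,0.3,0.2],[-0.5,0,0]],[[0,0,0.8],[0,0,0]],[[0,0,1.5],[0,0,0]],[[0,0,1.5],[0,0,0]],[[0,0,1.5],[0,0,0]],[[0,0,1.2],[0,0,0]],[[0,0,0.6],[0,0,0]],[[0,0,0],[0,0,0]],[[0,0,0],[0,0,0]]]'
python3 d.py 0.6257 -0.0693 0.0885 -0.215
```

```text
t: 10.22
tool_pos: [0.6281, -0.0702, 0.2616]
orientation: [2.442, 1.969, 0.003]
force: [0.3, 0.5, 0.9]
opening: 0.051
t 10.22 grip [ 0.6289 -0.0707  0.0943] jaw -0.2134 tilt [ 0.26 -0.16] F [0.3 0.5 0.9] op 0.051 q6 0.02
turn deg [0.29 0.1  0.09]  then shift cm [ 0.07 -0.34  0.58]  (now-axes) [ 0.07 -0.34  0.58]
```

```bash
python3 -m creep '[[[0.05,-0.2,0.3],[0.2,0.1,0]],[[0,0,0.2],[0,0,0]],[[0,0,0],[0,0,0]],[[0,0,0],[0,0,0]]]'
python3 d.py 0.6257 -0.0693 0.0885 -0.215
python3 -m creep '[[[0,0,0],[0,0,0]],[[0,0,0],[0,0,0]],[[0,0,0],[0,0,0]],[[0,0,0],[0,0,0]],[[0,0,0],[0,0,0]],[[0,0,0],[0,0,0]]]' 5 20
python3 d.py 0.5685 0.2336 0.15 -0.215
```

```text
t: 10.55
tool_pos: [0.6263, -0.0698, 0.257]
orientation: [2.445, 1.97, 0.002]
force: [0.3, 0.1, 0.1]
opening: 0.0511
t 10.55 grip [ 0.6267 -0.0698  0.0897] jaw -0.214 tilt [ 0.13 -0.03] F [0.3 0.1 0.1] op 0.0511 q6 0.02
turn deg [ 0.13 -0.    0.06]  then shift cm [ 0.03 -0.11  0.12]  (now-axes) [ 0.03 -0.11  0.12]
t: 11.05
tool_pos: [0.6262, -0.0697, 0.2566]
orientation: [2.445, 1.971, 0.002]
force: [-0.3, -0.0, -0.1]
opening: 0.0214
t 11.05 grip [ 0.6265 -0.0698  0.0893] jaw -0.2139 tilt [ 0.1  -0.02] F [-0.3 -0.  -0.1] op 0.0214 q6 0.02
turn deg [0.1  0.   0.06]  then shift cm [ 28.4  -12.14  -6.07]  (now-axes) [ 28.41 -12.1   -6.09]
```

```bash
python3 -m creep '[[[0,0,-1],[0,0,0]],[[0,0,-2],[0,0,0]],[[0,0,-2],[0,0,0]],[[1,-0.4,-1],[0,0,0]],[[3,-1.3,0],[0,0,0]],[[3.5,-1.5,0],[0,0,0]],[[3.5,-1.5,0],[0,0,0]],[[3.5,-1.5,0],[0,0,0]],[[3.5,-1.5,0],[0,0,0]],[[3.5,-1.5,0],[0,0,0]],[[3.5,-1.5,0],[0,0,0]],[[2.5,-1.05,0],[0,0,0]]]'
python3 -m creep '[[[0.9,-0.35,0],[0,0,0]],[[0,0,0],[0,0,0]],[[0,0,0],[0,0,0]]]'
python3 d.py 0.5685 0.2336 0.0953 -0.215
```

```text
t: 12.05
tool_pos: [0.5682, 0.2276, 0.3168]
orientation: [2.444, 1.973, 0.003]
force: [0.6, 0.0, -0.0]
opening: 0.0213
t: 12.3
tool_pos: [0.568, 0.2337, 0.3165]
orientation: [2.443, 1.972, 0.001]
force: [-0.3, -1.1, -0.4]
opening: 0.0211
t 12.3 grip [0.5683 0.2335 0.1492] jaw -0.2125 tilt [ 0.1  -0.05] F [-0.3 -1.1 -0.4] op 0.0211 q6 0.52
turn deg [0.11 0.03 0.14]  then shift cm [0.01 0.02 5.39]  (now-axes) [0.01 0.01 5.39]
```

```bash
python3 -m creep '[[[0,0,0.5],[0.1,0,0]],[[0,0,1],[0,0,0]],[[0,0,1.2],[0,0,0]],[[0,0,1],[0,0,0]],[[0,0,0.8],[0,0,0]],[[0,0,0.4],[0,0,0]],[[0,0,0.25],[0,0,0]],[[0,0,0.1],[0,0,0]],[[0,0,0],[0,0,0]],[[0,0,0],[0,0,0]]]'
python3 d.py 0.5685 0.2336 0.0953 -0.215
```

```text
t: 13.13
tool_pos: [0.5684, 0.2337, 0.2645]
orientation: [2.446, 1.972, 0.001]
force: [0.4, -0.2, -0.7]
opening: 0.0211
t 13.13 grip [0.5686 0.2337 0.0972] jaw -0.2138 tilt [0.05 0.02] F [ 0.4 -0.2 -0.7] op 0.0211 q6 0.52
turn deg [ 0.05 -0.03  0.07]  then shift cm [-0.01 -0.01  0.19]  (now-axes) [-0.01 -0.01  0.19]
```

```bash
python3 -m creep '[[[0,0,0.1],[0,0,0]],[[0,0,0.1],[0,0,0]],[[0,0,0],[0,0,0]],[[0,0,0],[0,0,0]]]'
python3 d.py 0.5685 0.2336 0.0953 -0.215
python3 -m creep '[[[0,0,0],[0,0,0]],[[0,0,0],[0,0,0]],[[0,0,0],[0,0,0]],[[0,0,0],[0,0,0]],[[0,0,0],[0,0,0]],[[0,0,-0.3],[0,0,0]],[[0,0,-1.5],[0,0,0]],[[0,0,-2],[0,0,0]],[[0,0,-2],[0,0,0]],[[0,0,-2],[0,0,0]],[[0,0,-1],[0,0,0]],[[0,0,-0.5],[0,0,0]]]' 55
python3 - <<'E'
from fit import *
import cv2
ct=cam("top"); cs=cam("scene"); crop(cs,240,140,200,150,"s6.png",4)
# dowel mask tuning: colours along the dowel and counter, top view
for uv in((324,248),(325,250),(326,252),(327,254),(330,258),(322,244),(316,250)): print(uv,ct["img"][uv[1],uv[0]])
crop(ct,245,225,100,50,"t6.png",8)
E
python3 d.py
```

```text
t: 13.47
tool_pos: [0.5684, 0.2337, 0.2626]
orientation: [2.446, 1.971, 0.002]
force: [-0.5, 1.3, 3.2]
opening: 0.0218
t 13.47 grip [0.5686 0.2338 0.0953] jaw -0.2138 tilt [0.06 0.02] F [-0.5  1.3  3.2] op 0.0218 q6 0.52
turn deg [ 0.06 -0.04  0.07]  then shift cm [-0.02 -0.01 -0.  ]  (now-axes) [-0.02 -0.01 -0.  ]
t: 14.47
tool_pos: [0.5687, 0.2337, 0.3574]
orientation: [2.445, 1.971, 0.005]
force: [0.4, 0.4, -0.3]
opening: 0.0511
(324, 248) [252 242 184]
(325, 250) [252 229 130]
(326, 252) [254 231 127]
(327, 254) [255 239 135]
(330, 258) [198 129  65]
(322, 244) [251 249 198]
(316, 250) [187 121  61]
t 14.57 grip [0.5687 0.2337 0.1883] jaw -0.2139 tilt [0.09 0.03] F [-0.   1.2 -1.1] op 0.0511 q6 0.52
```

View pics/s6.png

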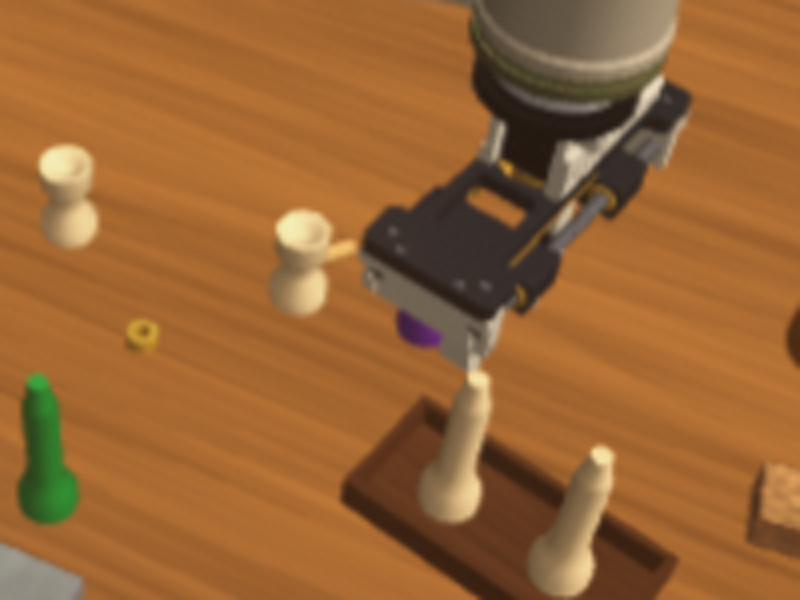

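View pics/t6.png

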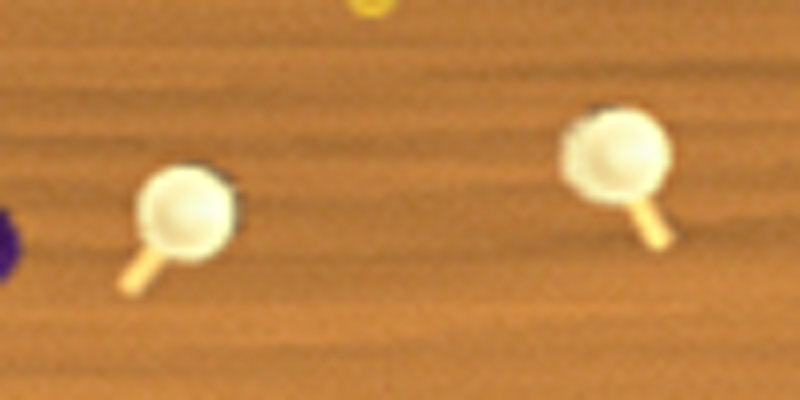

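Both kens stand in their tray, at crop (450,490) and (560,565). I'll refine the dowel directions with a green/red-ratio mask.

```bash
cat >> fit.py <<'E'
def maple2(im):
    f=im.astype(float)+1
    return np.clip((f[...,1]/f[...,0]-.70)/.15,0,1)*(f[...,0]>f[...,2]*1.05)*(f[...,0]>90)*np.clip((1.02-f[...,1]/f[...,0])/.02+1,0,1)
E
python3 - <<'E'
from fit import *
ct=cam("top"); cs=cam("scene")
for p in([.4807,-.092,.5],[.4577,.079,-.63]):
    for cc in([ct,cs],[ct],[cs]): fit(cc,lambda q:rev(CUP,1,q,0),p,maple2,step=(.003,.003,.1))
fit([ct],lambda q:rev(KEN,0,q,.0),[.4446,.169],lambda im: (im[...,2]>im[...,1]*1.6).astype(float))
E
```

```text
[ 0.4805 -0.0922  0.4725] cost [0.028 0.076]
[ 0.4809 -0.0917  0.4749] cost [0.025]
[ 0.4794 -0.0932  0.5817] cost [0.065]
[ 0.4574  0.0793 -0.6504] cost [0.043 0.224]
[ 0.4574  0.0801 -0.6508] cost [0.036]
[ 0.457   0.0775 -0.5621] cost [0.199]
[0.4427 0.1675] cost [0.114]
```

```bash
python3 -m creep '[[[0,0,0],[0,0,6.3]],[[0,0,0],[0,0,6.3]],[[0,0,0],[0,0,6.3]],[[0,0,0],[0,0,6.3]],[[0,0,0],[0,0,6.3]],[[0,0,0],[0,0,6.3]],[[0,0,0],[0,0,6.3]],[[0,0,0],[0,0,6.4]],[[0,0,0],[0,0,0]]]' 58
python3 d.py 0.4806 -0.0922 0.12 -1.096
```

```text
t: 15.42
tool_pos: [0.5678, 0.2334, 0.3529]
orientation: [3.055, 0.732, -0.005]
force: [-0.3, 0.0, 0.2]
opening: 0.0539
t 15.42 grip [0.5673 0.2332 0.1856] jaw -1.1007 tilt [-0.16 -0.05] F [-0.3  0.   0.2] op 0.0539 q6 1.41
turn deg [-0.03  0.17 -0.27]  then shift cm [-22.59  24.98   6.56]  (now-axes) [-22.45  25.09   6.61]
```

```bash
python3 -m creep '[[[-1.3,1.4,0],[0,0.1,-0.2]],[[-2.4,2.65,0],[0,0,0]],[[-2.4,2.65,0],[0,0,0]],[[-2.4,2.65,0],[0,0,0]],[[-2.4,2.65,0],[0,0,0]],[[-2.4,2.65,0],[0,0,0]],[[-2.4,2.65,0],[0,0,0]],[[-2.4,2.65,0],[0,0,0]],[[-2.4,2.65,0.5],[0,0,0]],[[-1.3,1.4,1.5],[0,0,0]],[[-0.7,0.9,1.5],[0,0,0]],[[0,0,1],[0,0,0]]]'
python3 -m creep '[[[0,0,0],[0,0,0]],[[0,0,0],[0,0,0]]]'
python3 d.py 0.4806 -0.0922 0.056 -1.096
python3 - <<'E'
from h import *
crop(cam("scene"),190,110,200,130,"s7.png",4)
E
```

```text
t: 16.42
tool_pos: [0.4821, -0.093, 0.3073]
orientation: [-3.051, -0.746, 0.001]
force: [0.7, 0.0, 0.6]
opening: 0.0538
t: 16.58
tool_pos: [0.483, -0.0904, 0.3085]
orientation: [-3.049, -0.747, 0.0]
force: [0.3, 0.4, 0.9]
opening: 0.0539
t 16.58 grip [ 0.4829 -0.09    0.1412] jaw -1.0901 tilt [-0.04  0.11] F [0.3 0.4 0.9] op 0.0539 q6 0.8
turn deg [-0.12 -0.01  0.34]  then shift cm [-0.3   0.09  8.52]  (now-axes) [-0.3   0.1   8.52]
```

View pics/s7.png

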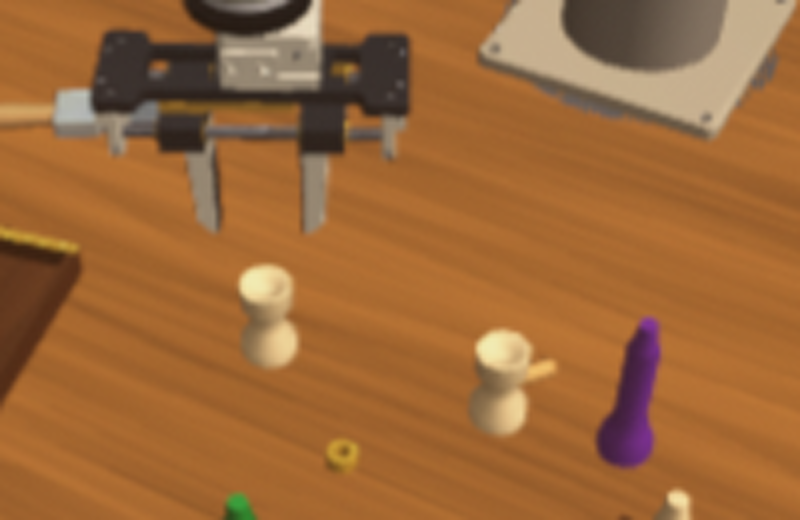

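The open jaws straddle the first cup from above: finger tips at crop (207,230) and (314,230), cup rim at (265,285). I'll descend.

```bash
python3 -m creep '[[[-0.3,0.1,0.5],[0,0,0.3]],[[0,0,1.5],[0,0,0]],[[0,0,1.5],[0,0,0]],[[0,0,1.5],[0,0,0]],[[0,0,1.5],[0,0,0]],[[0,0,1],[0,0,0]],[[0,0,0.5],[0,0,0]],[[0,0,0.2],[0,0,0]],[[0,0,0],[0,0,0]],[[0,0,0],[0,0,0]]]'
python3 d.py 0.4806 -0.0922 0.056 -1.096
```

```text
t: 17.47
tool_pos: [0.4817, -0.0933, 0.2284]
orientation: [3.054, 0.738, 0.004]
force: [0.4, 0.3, -0.0]
opening: 0.0537
t 17.47 grip [ 0.4821 -0.0932  0.0611] jaw -1.0967 tilt [0.16 0.03] F [ 0.4  0.3 -0. ] op 0.0537 q6 0.8
turn deg [ 0.05 -0.15 -0.04]  then shift cm [-0.09 -0.16  0.51]  (now-axes) [-0.09 -0.16  0.51]
```

```bash
python3 -m creep '[[[-0.1,-0.15,0.4],[0,-0.1,0]],[[0,0,0.1],[0,0,0]],[[0,0,0],[0,0,0]],[[0,0,0],[0,0,0]]]'
python3 d.py 0.4806 -0.0922 0.056 -1.096
python3 -m creep '[[[0,0,0],[0,0,0]],[[0,0,0],[0,0,0]],[[0,0,0],[0,0,0]],[[0,0,0],[0,0,0]],[[0,0,0],[0,0,0]]]' 20 15
python3 d.py 0.6195 -0.2841 0.12 -1.367
```

```text
t: 17.8
tool_pos: [0.4796, -0.0924, 0.2226]
orientation: [3.054, 0.737, 0.0]
force: [-0.9, 1.2, -0.2]
opening: 0.0539
t 17.8 grip [ 0.4797 -0.0924  0.0553] jaw -1.097 tilt [ 0.01 -0.  ] F [-0.9  1.2 -0.2] op 0.0539 q6 0.8
turn deg [ 0.01 -0.   -0.06]  then shift cm [ 0.09  0.02 -0.07]  (now-axes) [ 0.09  0.02 -0.07]
t: 18.22
tool_pos: [0.4797, -0.0924, 0.2226]
orientation: [3.054, 0.737, 0.0]
force: [0.2, 0.3, 0.5]
opening: 0.0352
t 18.22 grip [ 0.4797 -0.0924  0.0553] jaw -1.097 tilt [ 0.01 -0.  ] F [0.2 0.3 0.5] op 0.0352 q6 0.8
turn deg [ 1.000e-02 -1.000e-02  1.547e+01]  then shift cm [ 9.81 21.6  -6.47]  (now-axes) [ 3.69 23.43 -6.46]
```

```bash
python3 -m creep '[[[0,0,-1],[0,0,0]],[[0,0,-2],[0,0,0]],[[0,0,-2],[0,0,5]],[[0,0,-1.5],[0,0,5]],[[0,0,0],[0,0,5.4]],[[1.2,2.7,0],[0,0,0]],[[1.5,3.3,0],[0,0,0]],[[1.5,3.3,0],[0,0,0]],[[1.5,3.3,0],[0,0,0]],[[1.5,3.3,0],[0,0,0]],[[1.4,3.1,0],[0,0,0]],[[1,2.2,0],[0,0,0]]]'
python3 -m creep '[[[0,0,0],[0,0,0]],[[0,0,0],[0,0,0]]]'
python3 d.py 0.6195 -0.2841 0.0613 -1.367
python3 - <<'E'
from h import *
crop(cam("scene"),100,110,200,130,"s8.png",4)
E
```

```text
t: 19.22
tool_pos: [0.6178, -0.2829, 0.2882]
orientation: [3.124, 0.32, 0.001]
force: [1.0, 1.0, 0.2]
opening: 0.0358
t: 19.38
tool_pos: [0.6169, -0.2815, 0.2874]
orientation: [-3.125, -0.319, 0.001]
force: [-0.4, 0.6, -0.2]
opening: 0.0354
t 19.38 grip [ 0.6169 -0.2814  0.1201] jaw -1.3673 tilt [-0.03  0.02] F [-0.4  0.6 -0.2] op 0.0354 q6 0.86
turn deg [-0.03  0.02 -0.02]  then shift cm [0.2  0.31 5.88]  (now-axes) [0.21 0.32 5.88]
```

View pics/s8.png

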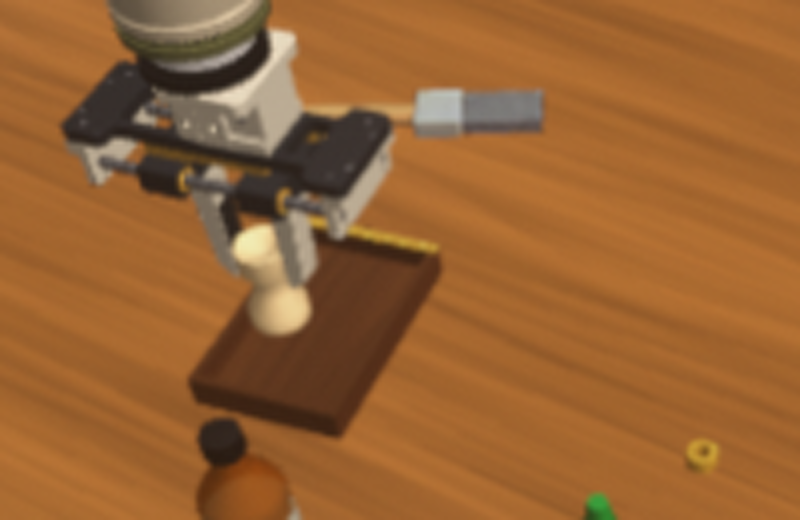

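The first cup is held over the far part of the cup tray, rim at crop (255,245), and the oil bottle at (240,480) is clear. I'll lower it.

```bash
python3 -m creep '[[[0.2,0.3,0.6],[0,0,0]],[[0,0,1.2],[0,0,0]],[[0,0,1.2],[0,0,0]],[[0,0,1.2],[0,0,0]],[[0,0,0.8],[0,0,0]],[[0,0,0.4],[0,0,0]],[[0,0,0.2],[0,0,0]],[[0,0,0],[0,0,0]],[[0,0,0],[0,0,0]]]'
python3 d.py 0.6195 -0.2841 0.0613 -1.367
```

```text
t: 20.18
tool_pos: [0.6195, -0.2831, 0.2319]
orientation: [3.125, 0.321, 0.001]
force: [-0.0, -0.4, -0.7]
opening: 0.0354
t 20.18 grip [ 0.6196 -0.2831  0.0646] jaw -1.3658 tilt [ 0.03 -0.02] F [-0.  -0.4 -0.7] op 0.0354 q6 0.86
turn deg [ 0.02 -0.03  0.07]  then shift cm [-0.03  0.09  0.33]  (now-axes) [-0.03  0.09  0.33]
```

```bash
python3 -m creep '[[[0,0.1,0.1],[0,0,0]],[[0,0,0.1],[0,0,0]],[[0,0,0.1],[0,0,0]],[[0,0,0.04],[0,0,0]],[[0,0,0],[0,0,0]],[[0,0,0],[0,0,0]]]'
python3 d.py 0.6195 -0.2841 0.0613 -1.367
```

```text
t: 20.68
tool_pos: [0.6197, -0.2841, 0.2286]
orientation: [3.125, 0.321, 0.001]
force: [0.5, -0.4, 2.5]
opening: 0.0354
t 20.68 grip [ 0.6198 -0.2841  0.0613] jaw -1.3658 tilt [ 0.04 -0.02] F [ 0.5 -0.4  2.5] op 0.0354 q6 0.86
turn deg [ 0.03 -0.03  0.07]  then shift cm [-0.03 -0.01  0.  ]  (now-axes) [-0.03 -0.01  0.  ]
```

```bash
python3 -m creep '[[[0,0,0],[0,0,0]],[[0,0,0],[0,0,0]],[[0,0,0],[0,0,0]],[[0,0,0],[0,0,0]],[[0,0,-0.3],[0,0,0]],[[0,0,-1.5],[0,0,0]],[[0,0,-2],[0,0,0]],[[0,0,-2],[0,0,0]],[[0,0,-2],[0,0,0]],[[0,0,-1],[0,0,0]],[[0,0,0],[0,0,0]]]' 58
python3 d.py 0.4574 0.0795 0.14 0.921
```

```text
t: 21.6
tool_pos: [0.6206, -0.2845, 0.321]
orientation: [3.121, 0.321, 0.009]
force: [-0.7, 0.3, 0.5]
opening: 0.0535
t 21.6 grip [ 0.6216 -0.285   0.1537] jaw -1.3658 tilt [ 0.34 -0.19] F [-0.7  0.3  0.5] op 0.0535 q6 0.86
turn deg [ 0.11 -0.38 48.98]  then shift cm [-35.12 -19.09   1.37]  (now-axes) [ -8.66 -39.03   1.16]
```

```bash
python3 -m creep '[[[0,0,0],[0,-0.3,7]],[[0,0,0],[0,0,7]],[[0,0,0],[0,0,7]],[[0,0,0],[0,0,7]],[[0,0,0],[0,0,7]],[[0,0,0],[0,0,7]],[[0,0,0],[0,0,7]]]'
python3 -m creep '[[[-1.5,-0.8,0],[0,0,0]],[[-3,-1.65,0],[0,0,0]],[[-3.2,-1.75,0],[0,0,0]],[[-3.2,-1.75,0],[0,0,0]],[[-3.2,-1.75,0],[0,0,0]],[[-3.2,-1.75,0],[0,0,0]],[[-3.2,-1.75,0],[0,0,0]],[[-3.2,-1.75,0],[0,0,0]],[[-3.2,-1.75,0],[0,0,0]],[[-3.2,-1.75,0],[0,0,0]],[[-3,-1.6,0],[0,0,0]],[[-2,-1.1,0],[0,0,0]]]'
python3 d.py 0.4574 0.0795 0.14 0.921
python3 - <<'E'
from fit import *
ct=cam("top"); cs=cam("scene")
crop(ct,340,160,90,95,"t9.png",6);crop(cs,130,140,100,90,"s9.png",6)
for cc in([ct,cs],[ct],[cs]): fit(cc,lambda q:rev(CUP,1,q,.006),[.6195,-.2841,.2],maple2,step=(.003,.003,.1))
E
```

```text
t: 22.18
tool_pos: [0.6192, -0.2837, 0.3147]
orientation: [2.972, -1.012, -0.01]
force: [-1.1, -0.5, 0.6]
opening: 0.054
t: 23.18
tool_pos: [0.4543, 0.0832, 0.3156]
orientation: [2.975, -1.001, -0.01]
force: [0.6, 0.8, -1.1]
opening: 0.0542
t 23.18 grip [0.4531 0.0831 0.1483] jaw -2.22 tilt [-0.4  -0.01] F [ 0.6  0.8 -1.1] op 0.0542 q6 2.29
turn deg [0.25 0.31 0.04]  then shift cm [0.56 0.03 0.83]  (now-axes) [0.57 0.03 0.83]
[ 0.6215 -0.2846  0.2204] cost [0.042 0.08 ]
[ 0.6215 -0.2841  0.2011] cost [0.037]
[ 0.6205 -0.2858  0.4223] cost [0.056]
```

View pics/t9.png

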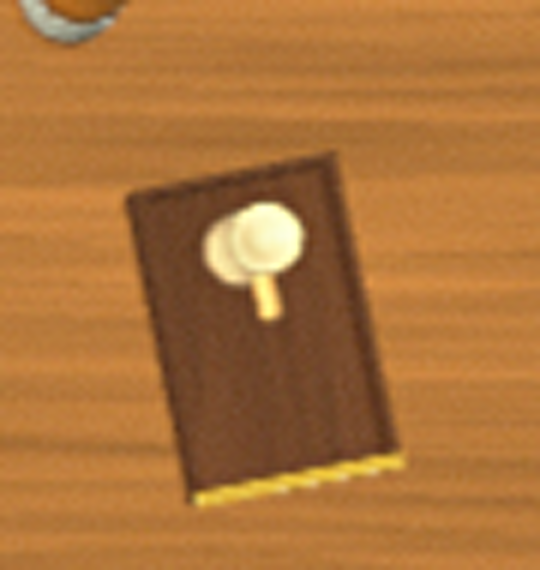

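View pics/s9.png

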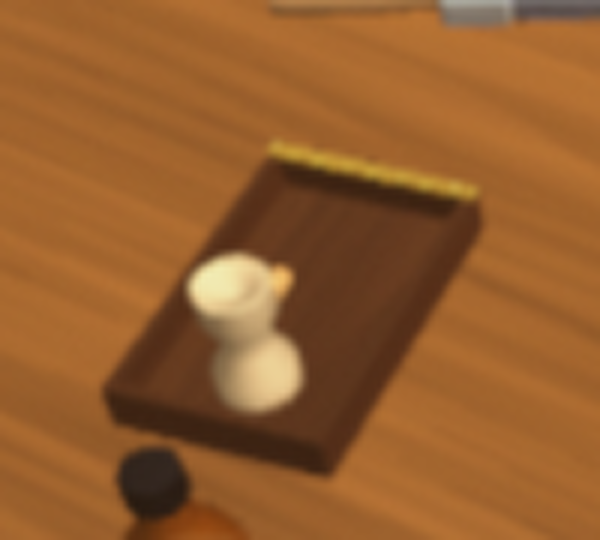

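The first cup stands upright with its dowel pointing at the brass strip (top crop: dowel (268,300), strip (300,480)). Its top-view yaw is 0.201 against the tray's 0.20. Now the second cup.

```bash
python3 -m creep '[[[0.5,0,0.4],[0.2,0.2,0]],[[0,0,0.4],[0,0,0]],[[0,0,0],[0,0,0]],[[0,0,0],[0,0,0]]]'
python3 d.py 0.4574 0.0795 0.056 0.921
python3 - <<'E'
from h import *
crop(cam("scene"),220,90,200,150,"s10.png",4)
E
```

```text
t: 23.62
tool_pos: [0.4602, 0.0769, 0.3078]
orientation: [2.975, -1.006, -0.003]
force: [0.5, -0.3, 0.7]
opening: 0.054
t 23.62 grip [0.4599 0.0768 0.1405] jaw -2.2228 tilt [-0.11 -0.02] F [ 0.5 -0.3  0.7] op 0.054 q6 2.28
turn deg [ 0.08  0.07 -0.13]  then shift cm [-0.36 -0.06  8.45]  (now-axes) [-0.35 -0.07  8.45]
```

View pics/s10.png

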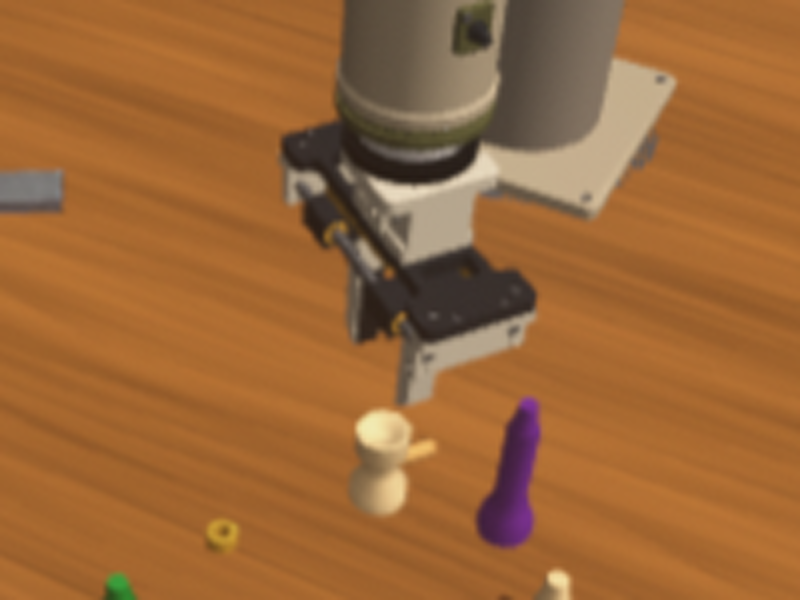

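```bash
python3 -m creep '[[[-0.35,-0.05,0.5],[0.1,0.1,-0.1]],[[0,0,1.5],[0,0,0]],[[0,0,1.5],[0,0,0]],[[0,0,1.5],[0,0,0]],[[0,0,1.2],[0,0,0]],[[0,0,0.8],[0,0,0]],[[0,0,0.4],[0,0,0]],[[0,0,0.2],[0,0,0]],[[0,0,0],[0,0,0]],[[0,0,0],[0,0,0]]]'
python3 d.py 0.4574 0.0795 0.058 0.921
```

```text
t: 24.5
tool_pos: [0.4581, 0.0805, 0.2333]
orientation: [-2.977, 1.001, -0.004]
force: [-1.4, -0.7, 0.3]
opening: 0.0541
t 24.5 grip [0.4586 0.0805 0.066 ] jaw -2.2193 tilt [0.18 0.02] F [-1.4 -0.7  0.3] op 0.0541 q6 2.28
turn deg [-0.12 -0.13  0.07]  then shift cm [-0.03  0.15  0.8 ]  (now-axes) [-0.03  0.16  0.8 ]
```

```bash
python3 -m creep '[[[0,0.1,0.4],[-0.1,-0.1,0]],[[0,0,0.4],[0,0,0]],[[0,0,0],[0,0,0]],[[0,0,0],[0,0,0]]]'
python3 d.py 0.4574 0.0795 0.058 0.921
python3 -m creep '[[[0,0,0],[0,0,0]],[[0,0,0],[0,0,0]],[[0,0,0],[0,0,0]],[[0,0,0],[0,0,0]],[[0,0,0],[0,0,0]]]' 20 15
python3 d.py 0.5451 -0.2994 0.12 -1.368
```

```text
t: 24.83
tool_pos: [0.457, 0.0797, 0.2244]
orientation: [2.977, -1.001, -0.001]
force: [0.3, 0.5, 0.5]
opening: 0.0539
t 24.83 grip [0.4568 0.0796 0.0571] jaw -2.2194 tilt [-0.05 -0.01] F [0.3 0.5 0.5] op 0.0539 q6 2.28
turn deg [0.03 0.03 0.07]  then shift cm [ 0.05 -0.02 -0.09]  (now-axes) [ 0.05 -0.02 -0.09]
t: 25.25
tool_pos: [0.4572, 0.0797, 0.2248]
orientation: [2.978, -1.001, 0.0]
force: [0.3, 0.3, 0.9]
opening: 0.0354
t 25.25 grip [0.4572 0.0797 0.0575] jaw -2.2193 tilt [ 0. -0.] F [0.3 0.3 0.9] op 0.0354 q6 2.28
turn deg [  0.    -0.   -48.78]  then shift cm [ 0.97 38.9  -6.25]  (now-axes) [29.9  24.91 -6.25]
```

```bash
python3 -m creep '[[[0,0,-1],[0,0,0]],[[0,0,-2],[0,0,0]],[[0,0,-2],[0,0,0]],[[0,0,-1.5],[0,0,0]],[[0,0,0],[0,0,-6.8]],[[0,0,0],[0,0,-7]],[[0,0,0],[0,0,-7]],[[0,0,0],[0,0,-7]],[[0,0,0],[0,0,-7]],[[0,0,0],[0,0,-7]],[[0,0,0],[0,0,-7]],[[0,0,0],[0,0,0]]]'
python3 d.py 0.5451 -0.2994 0.12 -1.368
```

```text
t: 26.25
tool_pos: [0.4572, 0.0797, 0.2904]
orientation: [3.124, 0.328, 0.0]
force: [0.3, 1.1, -1.2]
opening: 0.0357
t 26.25 grip [0.4572 0.0797 0.1231] jaw -1.3616 tilt [ 0.01 -0.  ] F [ 0.3  1.1 -1.2] op 0.0357 q6 1.42
turn deg [ 0.   -0.01  0.37]  then shift cm [ 0.97 38.9   0.31]  (now-axes) [ 0.72 38.91  0.31]
```

```bash
python3 -m creep '[[[0,1.5,0],[0,0,0.2]],[[0.1,3,0],[0,0,0]],[[0.1,3.6,0],[0,0,0]],[[0.1,3.6,0],[0,0,0]],[[0.1,3.6,0],[0,0,0]],[[0.1,3.6,0],[0,0,0]],[[0.1,3.6,0],[0,0,0]],[[0.1,3.6,0],[0,0,0]],[[0.1,3.6,0],[0,0,0]],[[0.1,3.6,0],[0,0,0]],[[0.1,3.2,0],[0,0,0]],[[0,1.8,0],[0,0,0]]]'
python3 -m creep '[[[0,0.5,0],[0,0,0]],[[0,0,0],[0,0,0]],[[0,0,0],[0,0,0]]]'
python3 d.py 0.5451 -0.2994 0.0635 -1.368
```

```text
t: 27.25
tool_pos: [0.5431, -0.2971, 0.2903]
orientation: [3.126, 0.302, 0.0]
force: [-0.0, -0.2, -0.3]
opening: 0.0357
t: 27.5
tool_pos: [0.5439, -0.298, 0.2896]
orientation: [-3.125, -0.31, 0.001]
force: [-1.2, 0.9, -0.3]
opening: 0.0354
t 27.5 grip [ 0.5437 -0.2978  0.1223] jaw -1.3732 tilt [-0.05  0.04] F [-1.2  0.9 -0.3] op 0.0354 q6 0.79
turn deg [-0.05  0.04 -0.3 ]  then shift cm [0.1  0.18 5.88]  (now-axes) [0.11 0.19 5.88]
```

```bash
python3 -m creep '[[[0.1,0.2,0.6],[0,0,-0.2]],[[0,0,1.2],[0,0,0]],[[0,0,1.2],[0,0,0]],[[0,0,1.2],[0,0,0]],[[0,0,0.8],[0,0,0]],[[0,0,0.4],[0,0,0]],[[0,0,0.2],[0,0,0]],[[0,0,0],[0,0,0]],[[0,0,0],[0,0,0]]]'
python3 d.py 0.5451 -0.2994 0.0635 -1.368
```

```text
t: 28.25
tool_pos: [0.5455, -0.3005, 0.234]
orientation: [3.125, 0.318, 0.0]
force: [0.5, 0.0, -0.0]
opening: 0.0354
t 28.25 grip [ 0.5455 -0.3006  0.0667] jaw -1.3677 tilt [ 0.01 -0.02] F [ 0.5  0.  -0. ] op 0.0354 q6 0.78
turn deg [ 0.02 -0.01  0.02]  then shift cm [-0.02 -0.13  0.32]  (now-axes) [-0.02 -0.13  0.32]
```

```bash
python3 -m creep '[[[0,-0.1,0.1],[0,0,0]],[[0,0,0.1],[0,0,0]],[[0,0,0.1],[0,0,0]],[[0,0,0.03],[0,0,0]],[[0,0,0],[0,0,0]],[[0,0,0],[0,0,0]]]'
python3 d.py 0.5451 -0.2994 0.0635 -1.368
```

```text
t: 28.75
tool_pos: [0.5453, -0.2995, 0.2309]
orientation: [3.125, 0.319, 0.0]
force: [-0.6, 0.8, 2.4]
opening: 0.0354
t 28.75 grip [ 0.5454 -0.2996  0.0636] jaw -1.3676 tilt [ 0.02 -0.03] F [-0.6  0.8  2.4] op 0.0354 q6 0.78
turn deg [ 0.03 -0.01  0.02]  then shift cm [-0.02 -0.02  0.01]  (now-axes) [-0.02 -0.02  0.01]
```

```bash
python3 -m creep '[[[0,0,0],[0,0,0]],[[0,0,0],[0,0,0]],[[0,0,0],[0,0,0]],[[0,0,0],[0,0,0]],[[0,0,-0.3],[0,0,0]],[[0,0,-1.5],[0,0,0]],[[0,0,-2],[0,0,0]],[[0,0,-3],[0,0,0]],[[0,0,-3],[0,0,0]],[[0,0,-3],[0,0,0]],[[0,0,-2],[0,0,0]],[[0,0,0],[0,0,0]]]' 58
python3 -m creep '[[[-1,-2,0],[0,0,0]],[[-1,-3,0],[0,0,0]],[[-1,-3,0],[0,0,0]],[[-1,-3,0],[0,0,0]],[[-1,-3,0],[0,0,0]],[[-1,-3,0],[0,0,0]],[[-1,-3,0],[0,0,0]],[[-1,-2,0],[0,0,0]],[[0,0,0],[0,0,0]],[[0,0,0],[0,0,0]],[[0,0,0],[0,0,0]],[[0,0,0],[0,0,0]]]'
python3 - <<'E'
from fit import *
ct=cam("top"); cs=cam("scene")
cv2.imwrite("pics/sF.png",cs["img"][:,:,::-1]); cv2.imwrite("pics/tF.png",ct["img"][:,:,::-1])
crop(ct,340,160,90,95,"t11.png",6);crop(cs,130,140,100,90,"s11.png",6); crop(cs,310,190,110,120,"s12.png",5)
for q0 in([.6195,-.2841,.2],[.545,-.2995,.2]):
  for cc in([ct],[cs]): fit(cc,lambda q:rev(CUP,1,q,.006),q0,maple2,pad=2,step=(.003,.003,.1))
for q0 in([.5855,.3118],[.5685,.2336]):
  for cc in([ct],[cs]): fit(cc,lambda q:rev(KEN,0,q,.006),q0,maple2,pad=3)
for cc in([ct],[cs]): fit(cc,lambda q:box(.172,.112,.025,q),[.5764,-.293,.2],lambda im: np.maximum(brass_or_dark(im),maple2(im)),pad=4)
E
python3 d.py
```

```text
t: 29.75
tool_pos: [0.5463, -0.3001, 0.3852]
orientation: [3.119, 0.318, 0.011]
force: [1.0, -0.3, 1.2]
opening: 0.0539
t: 30.75
tool_pos: [0.4228, -0.1007, 0.3783]
orientation: [3.125, 0.318, -0.001]
force: [0.2, -0.7, 0.0]
opening: 0.0538
[ 0.6213 -0.2838  0.2   ] cost [0.039]
[ 0.6207 -0.2858  0.3791] cost [0.116]
[ 0.5461 -0.2996  0.1537] cost [0.067]
[ 0.5458 -0.3014  0.329 ] cost [0.158]
[0.5834 0.311 ] cost [0.031]
[0.5861 0.3105] cost [0.091]
[0.5673 0.2339] cost [0.025]
[0.5697 0.2337] cost [0.094]
[ 0.5759 -0.292   0.1998] cost [0.072]
[ 0.5773 -0.2937  0.206 ] cost [0.077]
t 30.85 grip [ 0.4227 -0.1008  0.2109] jaw -1.3686 tilt [-0.04 -0.  ] F [-0.  -0.5 -1.2] op 0.0537 q6 1.02
```

View pics/t11.png

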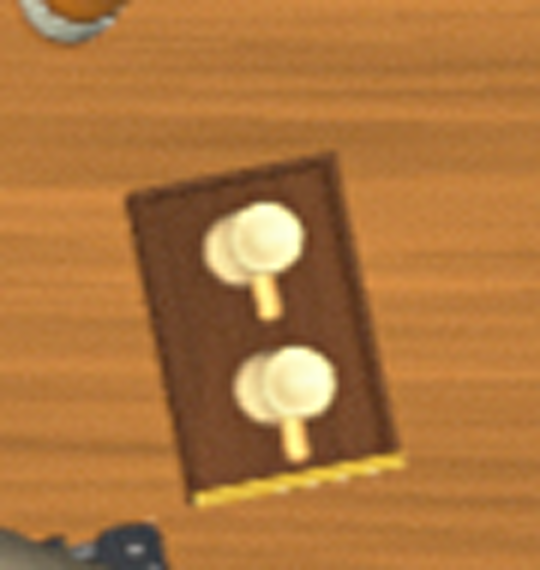

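View pics/sF.png

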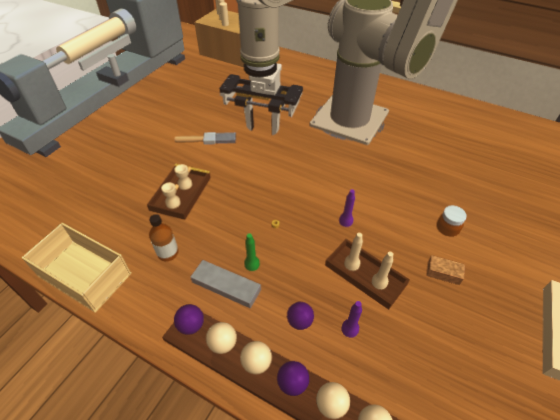

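View pics/tF.png

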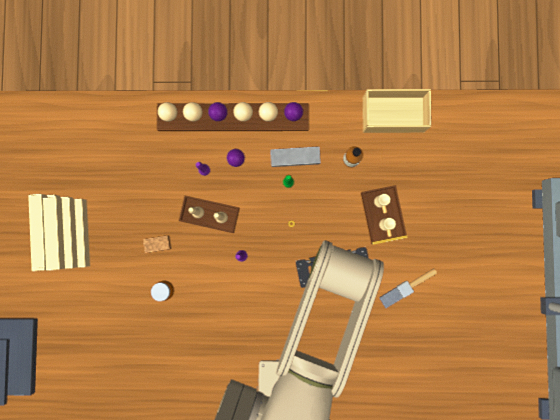

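View pics/s12.png

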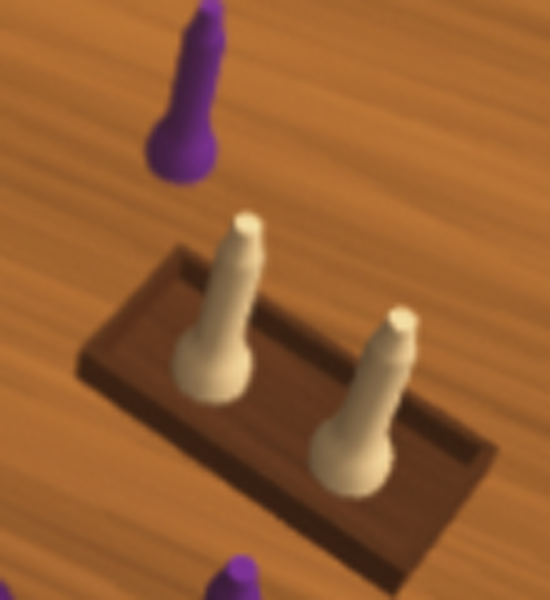

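All four parts are in place and the bystanders look unmoved. The top-view fit of the second cup's yaw (0.154) may be biased by the nearby brass, so I'll measure both dowel axes directly.

```bash
python3 - <<'E'
from fit import *
ct=cam("top"); im=ct["img"].astype(float)
def meas(q,name):
    # dowel centreline: weighted centroid of bright pixels across each image row
    d=-np.array([np.cos(q[2]),np.sin(q[2])])
    a,b=w2pix(ct,[[*(np.array(q[:2])+d*s),.037] for s in(.023,.0385)])
    P=[]
    for r in range(int(np.ceil(a[1])),int(np.floor(b[1]))+1):
        cx=a[0]+(b[0]-a[0])*(r-a[1])/(b[1]-a[1]); u=np.arange(int(cx)-5,int(cx)+7)
        w=np.clip(im[r,u,0]-130,0,None); uc=(w*u).sum()/w.sum(); P.append(pix2w(ct,(uc,r),.037)[:2])
    P=np.array(P); v=np.polyfit(P[:,0],P[:,1],1); 
    print(name,"yaw slope",np.arctan(v[0]).round(3),"centre->dowel",[np.arctan2(q[1]-p[1],q[0]-p[0]).round(3) for p in P])
meas([.6213,-.2838,.2],"c1"); meas([.5461,-.2996,.18],"c2")
def nobrass(im):
    m=maple2(im).copy(); return m
# refit c2 blanking brass: mask pixels beyond tray brass line
m=ct["img"].copy(); br=w2pix(ct,[[.5764+.9796*x-.2012*y,-.293+.2012*x+.9796*y,.027] for x,y in((-.079,-.07),(-.079,.07),(-.1,.07),(-.1,-.07))])
cv2.fillConvexPoly(m,br.round().astype(np.int32),(90,55,35)); c=dict(ct,img=m)
for y0 in(.1,.2,.3): fit([c],lambda q:rev(CUP,1,q,.006),[.546,-.2996,y0],maple2,pad=2,step=(.002,.002,.1))
for y0 in(.1,.3): fit([c],lambda q:rev(CUP,1,q,.006),[.6213,-.2838,y0],maple2,pad=2,step=(.002,.002,.1))
E
```

```text
c1 yaw slope 0.257 centre->dowel [np.float64(0.192), np.float64(0.203), np.float64(0.214), np.float64(0.208)]
c2 yaw slope 0.171 centre->dowel [np.float64(0.138), np.float64(0.138), np.float64(0.139), np.float64(0.142), np.float64(0.151)]
[ 0.5462 -0.3     0.1373] cost [0.036]
[ 0.5461 -0.2996  0.1536] cost [0.037]
[ 0.5461 -0.2999  0.1424] cost [0.036]
[ 0.6216 -0.2837  0.2221] cost [0.038]
[ 0.6215 -0.2837  0.2211] cost [0.038]
```

Cup 1 is square: 0.20–0.22 against the tray's 0.20. Cup 2 reads about 0.15, roughly 3° off, which is near the measuring noise, so re-gripping it isn't worth the risk. As a last check I'll compare the bystanders with the first pictures, then hand in.

```bash
python3 - <<'E'
from h import *
a=cv2.imread("pics/scene0.png").astype(int); b=cam("scene")["img"][:,:,::-1].astype(int)
m=(abs(a-b).max(2)>40).astype(np.uint8); n,_,st,_=cv2.connectedComponentsWithStats(cv2.morphologyEx(m,cv2.MORPH_OPEN,np.ones((2,2))))
print([tuple(s) for s in st[1:].tolist() if s[4]>8])
s=read_state(); print(s["t"],s["opening"],s["tool_pos"])
close_job()
E
```

```text
[(220, 0, 84, 135, 4536), (333, 0, 13, 16, 107), (344, 0, 68, 77, 2072), (413, 0, 16, 31, 169), (418, 0, 41, 41, 674), (333, 17, 11, 13, 112), (329, 34, 11, 20, 115), (411, 40, 25, 34, 493), (527, 91, 33, 60, 1016), (162, 165, 31, 45, 673), (251, 177, 15, 26, 236), (310, 193, 20, 27, 263), (230, 203, 14, 38, 263), (285, 227, 10, 38, 248), (347, 233, 17, 39, 333), (375, 252, 20, 39, 346)]
30.95 0.054064396403678786 [ 0.42269739 -0.10061972  0.37820189]
the job is handed in; nothing more can be done
```

I moved both maple kens into the narrow tray, then both cross-cups into the brass-strip tray with their dowels facing the strip, and handed the job in at about 31 s with the gripper empty and clear.

**Placing:** In the last pictures all four parts stand upright inside their trays. The camera fits put each one within about 2 mm of its planned spot.

**Bystanders:** Between the first and last scene pictures, only the arm and the old and new places of the four parts changed, so nothing else was moved.

**Dowel direction:** Cup 1 reads a yaw of 0.20–0.22 rad against the tray's 0.20, so it is square. Cup 2 reads about 0.14–0.17, which is roughly 2–3° off square. The grasp measurements had predicted 0.20 for it, so the two disagree. I left it, because the gap is near the measuring noise and re-gripping was a risk. The scene camera alone read about 0.18 too high on both cups, so I used the top view for yaw.

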